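Unlatch a plaster mould insert and show its working face to the inspection camera

ROBOT

A 7-joint arm with a two-finger parallel gripper is mounted at the origin on the work surface. World frame = base frame: x ahead of the robot, y to its left, z up, the work surface at z = 0. Lengths are in m, angles in rad, forces in N, time in s.
With the tool pointing down it reaches from about 0.4 to 0.85 m from the base axis. Payload 4.5 kg.
Tool frame: the origin (TCP) lies between the finger pads; the fingertips stand 11 mm ahead of it and the grasp point (between the pads) lies 8 mm behind it; z points along the fingers, y is the line along which they close (so a half turn about z gives the same grasp; the last joint's range is limited). The gripper opens to 88 mm and grips with 3 to 60 N. Pads are 18 mm wide; open, the fingers measure 123 mm over their backs; the gripper's body (75 mm by 187 mm) begins 45 mm behind the grasp point.
Start: joints at [-1.131, 0.689, -0.195, 1.565, 0.157, 0.902, -0.215], TCP at [0.247, 0.574, 0.22] pointing down, gripper open.
Joint ranges: [-3.01, 3.01], [-0.46, 2.08], [-1.47, 1.51], [0.13, 2.56], [-1, 4.14], [0.04, 2.09], [-2.66, 2.66]. Speed limits (rad/s): [2.57, 2.57, 3.14, 3.14, 3.14, 3.14, 3.14].

INTERFACE

Orientations are given as a rotation vector (axis times angle).
In Python, from bench import manip gives the robot as it stands. Calls block until the motion is done:
- manip.move_ptp(position, orientation): joint-space move of the TCP to a pose.
- manip.move_linear(position, vel=0.15, orientation=None, contact_N=None): straight line of the TCP; orientation=None keeps the orientation; vel is the mean speed in m/s. With contact_N (N) it stops when the force on the tool has changed by that much, and returns True; else False.
- manip.move_j(angles): joint-space move.
- manip.gripper_open() and manip.close_gripper(effort=None): open the fingers fully, or close them until they stop; effort is the grip in N (None keeps the last).
- manip.wait(seconds).
- manip.ik(position, orientation): joint angles nearest the present ones, or None.
- manip.snapshot(name): name is "scene" or "top" or "wrist"; returns the picture (480x640x3 uint8, blue, green, red); there is no depth.
- manip.camera_params(name): a dict with "fovy" (degrees; the focal length in pixels is half the picture's height over the tangent of half this angle, whatever the lens; pixels are square), "cx", "cy" (the principal point, pixels), "k1" (the pictures are not rectified: a ray, as slopes to the right and down, at radius r is drawn at 1 + k1 r^2 times it, then the intrinsics apply), "xyz" and "orientation" of the camera in the world; the wrist camera has in their place "mount" (4x4, takes a point from camera to tool coordinates, whose origin is the TCP and whose axes are the flange's). Camera axes: x right, y up, looking along -z (the intrinsics and any distortion apply to the point x, -y, -z); pixel columns grow to the right and rows downward; lengths in m; the calibration is good to about 2 mm. A picture is of the moment at which its call begins: read the wrist's pose just before it. camera_params takes no time and is no camera call.
A pose or a line that the arm cannot do raises manip.IKError and nothing moves.
- manip.close_job(): hands the job in; it is judged then, once.
Readings, each from a call of its own:
- manip.read_t(): time.
- manip.read_joints(): joint angles.
- manip.read_dq(): joint speeds.
- manip.read_joint_efforts(): joint torques, N m.
- manip.read_ee_pos(): TCP position.
- manip.read_ee_rot(): TCP orientation.
- manip.read_wrist_force(): force on the tool from outside, world axes, zero at the start.
- manip.read_torque(): the same for the moment, N m.
- manip.read_opening(): opening from 0.0 (shut) to 1.0 (fully open).
- manip.read_finger_force(): force on a finger pad.
Only numpy, scipy, OpenCV 4.12 (cv2) and the standard library are available. Lean on these libraries where they do the work, as an engineer would, in place of code of your own. Each camera call takes 0.05 s, during which the arm holds its last target. There are 200 camera calls.

TASK

On the plaster mould, turn the latch knob clockwise until it clicks past its detent and stays swung clear, then draw the plaster insert out by the rib on its top and present it in the air to the upward-looking inspection camera: its underside square to the lens, centred in front of it and 12 cm from the glass, its long side running the same way as the axle between the camera's two cradle cheeks. Finish while still holding it there steadily in the gripper. Do not touch the camera, and leave the bowl, jar and wooden tool where they are.

Things in the scene. Friction and masses are not known exactly. Their poses are not given: they have to be found in the camera images.
- mould: Fixed white plaster block, 130 (x) by 190 (y) by 40 mm high, left or right of the robot's middle (the camera on the other side), yaw up to 20 degrees; origin at the centre of its underside. In its top a pocket 52 by 76 mm, 25 mm deep, centred 35 mm to its +y; the latch's axis is 55 mm to its -y.
- latch (a joint): Quarter-turn latch, rad: 0 latched (the start, steel tongue over the insert's flange), grows clockwise seen from above, 1.4 = open at its stop, tongue towards the mould's +x, clear of the insert. A spring detent resists up to 0.13 N m and pushes back before 0.7; past that it snaps on to 1.4 and stays when let go.
- knob_grip (a point): Grip point of the latch's black bar knob, on the turning axis, 82 mm above the bench. Bar 14 mm thick (own x), 42 mm long (own y), 60 to 98 mm above the bench. Turns with the latch: y along the steel tongue (16 mm wide, right under the bar, reaching 62 mm from the axis), at the start the mould's y; z up.
- insert_grip (a point): Centre of the rib of the loose plaster insert (about 190 g): rib 18 (x) by 44 (y) by 44 mm tall, on a flange 62 by 90 by 12 mm resting on the mould; below it a plug 46 by 70 by 22 mm, 3 mm play in the pocket. Seated: this point 74 mm above the bench, flange top 52, 90 mm to the mould's +y of the knob; y along the long side (mould's y), z up. Lifts straight out once the latch is open.
- insert_face (a point): Centre of the underside of the insert's plug, the working face with a shallow shell relief: 56 mm straight below insert_grip, same axes (the face looks along -z).
- lens (a point): Centre of the lens of the fixed camera: black barrel, 80 mm aluminium light ring, between two cradle cheeks 92 mm apart on a 100 by 110 mm dark plate; lens 85 mm above the bench. z = out along the line of sight, leaning 20 degrees from vertical to the plate's front (towards the robot, yaw up to 26 degrees either way); y = level, along the axle between the cheeks; x completes them.
- bowl_mid (a point): bystander: a loose white ceramic bowl, 110 mm wide, 55 mm high; half-way up its axis
- jar_mid (a point): bystander: a loose closed green glass jar, 64 mm wide, 110 mm high; half-way up its axis
- stick_mid (a point): bystander: a loose flat wooden modelling tool, 178 mm long, 8 mm thick, lying on the bench; middle of its handle
Not all that is in view belongs to the job. What is shaped like the mould but green or turquoise is not meant.

How it is judged:
On the way, in this order (a step that is already met when the one before it is completed fails the run):
1. the latch is clicked past its detent (over 1.15 rad) with the insert still seated (value of joint latch above 1.15 rad and distance of insert_grip from where it was at the start of the episode below 0.01 m), for 0.2 s.
2. the insert is drawn out of the mould in the gripper (height (world z) of insert_face above 0.06 m and contact force between the fingers and insert above 0.5 N), for 0.2 s.
At the end, for the whole second after the job is handed in: Insert held still by the fingers alone, underside to the lens: face centre within 20 mm of the line of sight (x and y), 95 to 145 mm from the glass, square and long side along the axle within 9.7 degrees, either way round; latch still open (over 1.15 rad) (z of insert_face in the frame of lens between 0.095 and 0.145 m and x of insert_face in the frame of lens between -0.02 and 0.02 m and y of insert_face in the frame of lens between -0.02 and 0.02 m and z of insert_grip in the frame of lens above 0.14 m and angle between the z axis of insert_grip and the z axis of lens, either way round below 0.17 rad and angle between the y axis of insert_grip and the y axis of lens, either way round below 0.17 rad and height (world z) of insert_face above 0.15 m and linear speed of insert below 0.02 m/s and angular speed of insert below 0.15 rad/s and contact force between the fingers and insert above 0.5 N and contact force between insert and mould below 0.1 N and contact force between insert and camera below 0.1 N and value of joint latch above 1.15 rad); the arm keeps its last pose, push and grip.
It fails at once if the camera is touched (over 1 N) (contact force between any of the arm, the fingers, insert and camera above 1 N).
It fails at once if the bowl is moved more than 20 mm (distance of bowl_mid from where it was at the start of the episode above 0.02 m).
It fails at once if the jar is moved more than 20 mm (distance of jar_mid from where it was at the start of the episode above 0.02 m).
It fails at once if the wooden tool is moved more than 20 mm (distance of stick_mid from where it was at the start of the episode above 0.02 m).
It also fails if it takes over 54 s, if anything falls off the work surface, if the arm or the gripper's body presses on something with over 40 N, if the wrist force passes 120 N, or if a joint passes its speed limit or range.

## Working session

There is one attempt and no reset: what is moved stays moved. The work goes in short steps, each a Python script; the robot and the scene stay as the last script left them, time stands still between calls to the robot, and variables do not carry over. Pictures are saved under pics/ and viewed, at most 13 in all, crops included, and the job is handed in when it is done.

```bash
mkdir -p pics; ls; python3 - <<'E'
from bench import manip
import cv2
for n in("scene","top","wrist"):
    cv2.imwrite(f"pics/{n}0.png",manip.snapshot(n)); print(n,manip.camera_params(n))
print(manip.read_ee_pos(),manip.read_ee_rot(),manip.read_t())
E
```

```text
pics
scene {'fovy': 54.70514389499868, 'cx': 321.3357764779018, 'cy': 242.94846578851698, 'k1': -0.09506769627570817, 'xyz': array([1.15311623, 0.22809574, 0.91908073]), 'orientation': array([0.42040499, 0.62910802, 1.87566601])}
top {'fovy': 43.14393869084738, 'cx': 316.93377176144855, 'cy': 242.60386612464637, 'k1': -0.1829751599706418, 'xyz': array([ 0.38880462, -0.00252196,  1.72124481]), 'orientation': array([ 0.07891206, -0.07834458, -1.57242169])}
wrist {'fovy': 68.58229966910163, 'cx': 314.8565938305044, 'cy': 239.92513139082982, 'k1': -0.060839050274923964, 'mount': array([[-2.54268588e-04,  9.55088785e-01,  2.96319673e-01,
         7.70522087e-02],
       [ 9.99999103e-01,  6.32606336e-04, -1.18090997e-03,
         8.12693520e-05],
       [-1.31532757e-03,  2.96319107e-01, -9.55088088e-01,
        -1.65048676e-01],
       [ 0.00000000e+00,  0.00000000e+00,  0.00000000e+00,
         1.00000000e+00]])}
[0.24653637 0.57377248 0.21929413] [-6.32866121e-01 -3.07699984e+00  2.20134906e-03] 0.15
```

View pics/top0.png

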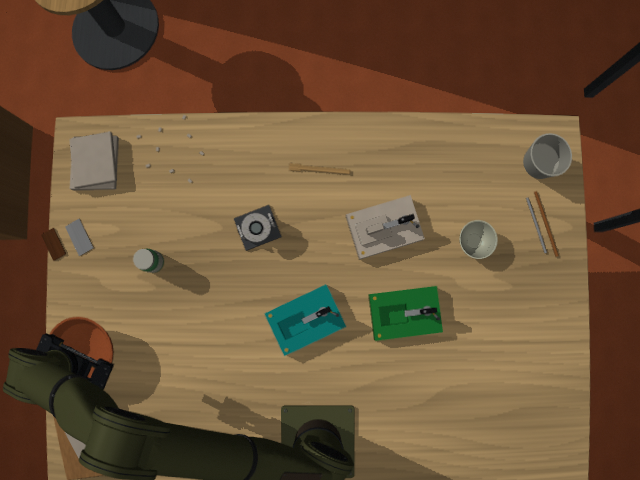

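View pics/scene0.png

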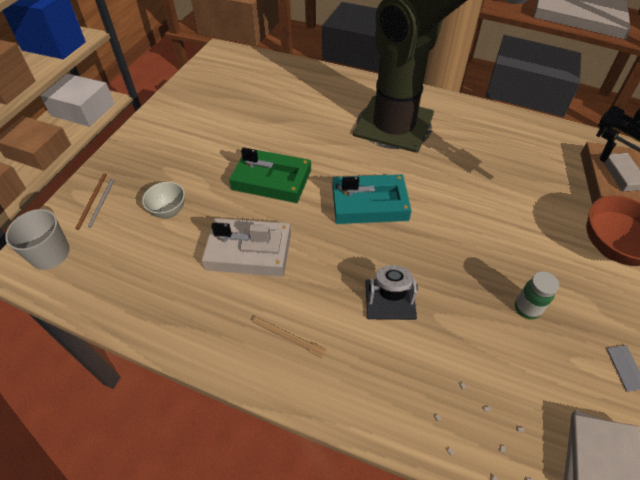

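The top view shows the white mould at about (387,228), with its knob at (405,219) and its rib at (375,230). The inspection camera is at (257,228), with the bowl to the right, the jar on the left and the wooden tool behind. The scene view agrees with this. Next I'll localise roughly and take close wrist pictures.

```bash
cat > h.py <<'E'
from bench import manip
import numpy as np, cv2
from scipy.spatial.transform import Rotation as R
def K(p):
    f=240/np.tan(np.radians(p["fovy"])/2)
    return np.array([[f,0,p["cx"]],[0,f,p["cy"]],[0,0,1]]),np.array([p["k1"],0,0,0.])
def pose(name):
    p=manip.camera_params(name)
    T=np.eye(4)
    if "mount" in p:
        T[:3,:3]=R.from_rotvec(manip.read_ee_rot()).as_matrix();T[:3,3]=manip.read_ee_pos();T=T@p["mount"]
    else: T[:3,:3]=R.from_rotvec(p["orientation"]).as_matrix();T[:3,3]=p["xyz"]
    return p,T
def ray(p,T,uv):
    k,d=K(p); n=cv2.undistortPoints(np.array([[uv]],float),k,d)[0,0]
    return T[:3,3],T[:3,:3]@np.array([n[0],-n[1],-1])
def onz(p,T,uv,z):
    o,d=ray(p,T,uv); return o+d*(z-o[2])/d[2]
def proj(p,T,X):
    k,d=K(p); c=(np.linalg.inv(T)@np.c_[X,np.ones(len(X))].T)[:3].T*[1,-1,-1]
    return cv2.projectPoints(c,np.zeros(3),np.zeros(3),k,d)[0][:,0]
def rotm(z,y):
    z=np.array(z,float);z/=np.linalg.norm(z);y=np.array(y,float);y=y-z*(y@z);y/=np.linalg.norm(y)
    return np.c_[np.cross(y,z),y,z]
def rv(z,y): return R.from_matrix(rotm(z,y)).as_rotvec()
E
python3 - <<'E'
from h import *
p,T=pose("top")
for n,uv,z in(("knob",(405,219),.098),("rib",(375,230),.096),("lens",(257,228),.085),("bowl",(478,240),.03),("jar",(148,260),.1),("stick0",(290,167),.005),("stick1",(352,172),.005)):
    print(n,onz(p,T,uv,z).round(3))
for x in ([.62,-.14],[.6,.17]):
  for y in((0,1,0),(0,-1,0)):
    print(x,manip.ik([*x,.25],rv((0,0,-1),y)))
E
```

```text
knob [ 0.615 -0.241  0.098]
rib [ 0.586 -0.159  0.096]
lens [0.594 0.161 0.085]
bowl [ 0.565 -0.459  0.03 ]
jar [0.506 0.457 0.1  ]
stick0 [0.781 0.075 0.005]
stick1 [ 0.765 -0.104  0.005]
[0.62, -0.14] [ 0.34374476  0.68601496 -0.36112283  1.48942554  0.26664787  1.01485051
  1.48704583]
[0.62, -0.14] [-0.10824397  0.71723096  0.49449355  1.51626182 -0.37866641  1.004366
 -1.08273633]
[0.6, 0.17] [-0.15355752  0.66813115 -0.35748658  1.52845191  0.26186135  0.99249328
  0.98655143]
[0.6, 0.17] [-0.6376354   0.70974112  0.54418946  1.55651402 -0.41466653  0.99247798
 -1.54197838]
```

```bash
python3 - <<'E'
from h import *
import pickle
D=((0,0,-1),(0,1,0))
S={}
for n,x in(("lens",[.56,.16]),("mould",[.575,-.19])):
    manip.move_ptp([*x,.27],rv(*D)); manip.wait(.2)
    p,T=pose("wrist"); im=manip.snapshot("wrist"); cv2.imwrite(f"pics/w_{n}.png",im); S[n]=(p,T)
pickle.dump(S,open("S.pkl","wb")); print(manip.read_t())
E
```

```text
3.8583
```

View pics/w_lens.png

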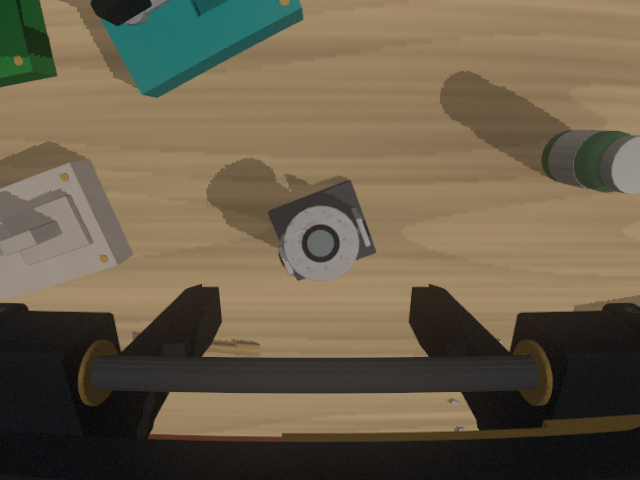

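View pics/w_mould.png

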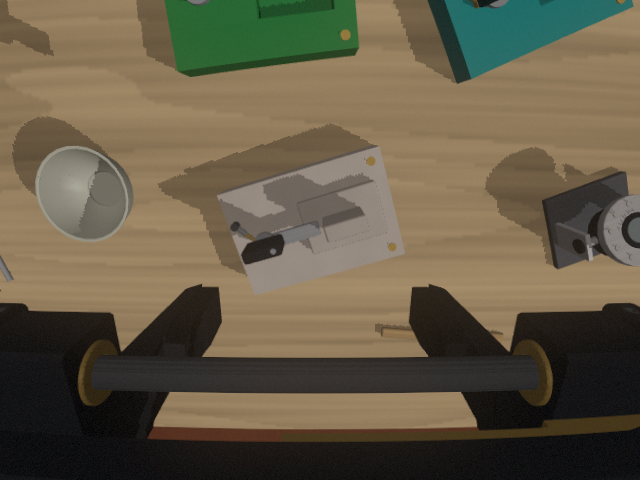

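The lens view shows the lens centre at (320,243) and plate corners at about (268,211), (349,180) and (376,251). In the mould view the top corners are at (219,195), (379,146), (405,253) and (255,293), with the knob at (264,248) and the rib near (345,222). I'll fit poses to these and overlay them.

```bash
cat > fit.py <<'E'
from h import *
import pickle
from scipy.optimize import least_squares
S=pickle.load(open("S.pkl","rb"))
def place(q,X): # q: x,y,yaw
    X=np.array(X,float); c,s=np.cos(q[2]),np.sin(q[2])
    return np.c_[q[0]+c*X[:,0]-s*X[:,1],q[1]+s*X[:,0]+c*X[:,1],X[:,2]]
def fit(n,X,uv,q0):
    r=least_squares(lambda q:(proj(*S[n],place(q,X))-uv).ravel(),q0); print(n,r.x.round(4),np.degrees(r.x[2]).round(2),r.fun.round(1)); return r.x
def box(a,b,z,cx=0,cy=0): return [(cx+i*a/2,cy+j*b/2,z) for i,j in((-1,-1),(-1,1),(1,1),(1,-1))]
E
python3 - <<'E'
from fit import *
M=np.array(box(.13,.19,.04))
im=cv2.imread("pics/w_mould.png"); g=cv2.cvtColor(im,6)
uv=cv2.cornerSubPix(g,np.array([[219,195],[379,146],[405,253],[255,293]],np.float32).reshape(-1,1,2),(4,4),(-1,-1),(3,30,.01))[:,0]; print(uv)
q=fit("mould",M,uv,[.6,-.19,.3])
def draw(im,n,P,s,off,col):
    c=((proj(*S[n],P)-off)*s).astype(int); cv2.polylines(im,[c.reshape(-1,1,2)],True,col,1)
o=np.array([200,130]); A=cv2.resize(im[130:310,200:420],None,fx=3,fy=3,interpolation=2)
for b,col in((M,(0,0,255)),(box(.014,.042,.098,0,-.055),(0,255,0)),(box(.062,.09,.052,0,.035),(255,0,0)),(box(.018,.044,.096,0,.035),(0,255,255))): draw(A,"mould",place(q,b),3,o,col)
cv2.imwrite("pics/ov_m.png",A)
im=cv2.imread("pics/w_lens.png"); g=cv2.cvtColor(im,6)
uv=cv2.cornerSubPix(g,np.array([[268,211],[349,180],[376,251]],np.float32).reshape(-1,1,2),(4,4),(-1,-1),(3,30,.01))[:,0]; print(uv)
L=onz(*S["lens"],(320.5,242.5),.085); print("lens",L)
for z in(.006,.01,.015):
  W=np.array([onz(*S["lens"],u,z) for u in uv]); d=np.diff(W,axis=0); print(z,np.linalg.norm(d,axis=1),np.degrees([np.arctan2(-d[0,0],d[0,1]),np.arctan2(d[1,1],d[1,0])]),(W[0]+W[2])/2)
B=cv2.resize(im[160:300,240:400],None,fx=5,fy=4.9999,interpolation=2)[:600]
cv2.imwrite("pics/cr_l.png",cv2.resize(im[160:300,240:400],None,fx=4,fy=4,interpolation=2))
E
```

```text
[[216.34843 195.6135 ]
 [377.8572  145.59726]
 [404.3559  253.53465]
 [256.3952  294.97046]]
mould [ 0.6034 -0.1897  0.2997] 17.17 [-0.1  0.5  0.7 -0.1  0.6 -0.6 -1.3  0.4]
[[266.95355 211.6484 ]
 [349.9462  179.61069]
 [375.99847 251.69682]]
lens [0.59425813 0.16754663 0.085     ]
0.006 [0.10980986 0.09956318] [21.30108245 21.5192168 ] [0.60548114 0.17142219 0.006     ]
0.01 [0.10878599 0.09863485] [21.30108245 21.5192168 ] [0.60433682 0.17132559 0.01      ]
0.015 [0.10750615 0.09747444] [21.30108245 21.5192168 ] [0.60290643 0.17120484 0.015     ]
```

View pics/ov_m.png

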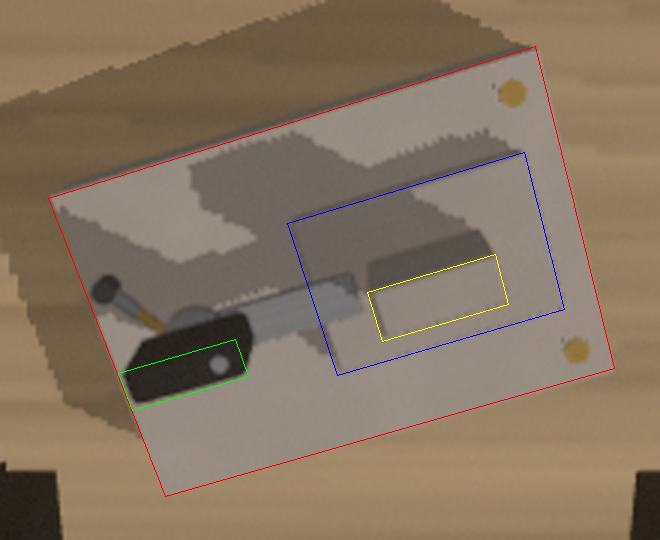

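View pics/cr_l.png

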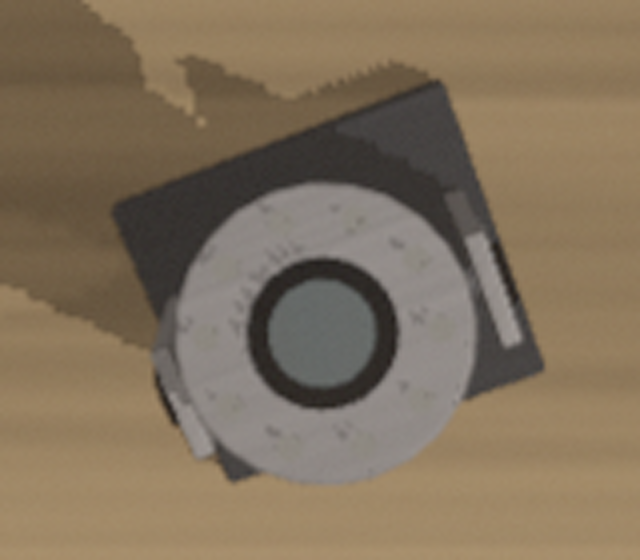

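The fits agree with the given sizes: the mould residual is about 1 px, the plate measures 110 by 99.6 mm, and the lens offset matches the lean. A small ball-ended part sits beside the knob, so I'll triangulate it and plan the IK branches.

```bash
cat > plan.py <<'E'
from fit import *
q=np.array([.6034,-.1897,.2997]); yl=np.radians(21.4); L=np.array([.5943,.167,.085])
knob=place(q,[(0,-.055,.082)])[0]; rib=place(q,[(0,.035,.074)])[0]
mx=np.array([np.cos(q[2]),np.sin(q[2]),0]); Z=np.array([0,0,1.])
a=np.radians(20); lz=np.array([-np.sin(a)*np.cos(yl),-np.sin(a)*np.sin(yl),np.cos(a)]); ly=np.array([-np.sin(yl),np.cos(yl),0]); lx=np.cross(ly,lz)
rz=lambda v,t:R.from_rotvec([0,0,t]).apply(v)
E
python3 - <<'E'
from plan import *
print(knob,rib)
o1,d1=ray(*pose("top"),(418,226)); o2,d2=ray(*S["mould"],(235,227))
t=np.linalg.lstsq(np.c_[d1,-d2],o2-o1,rcond=None)[0]; P=(o1+d1*t[0]+o2+d2*t[1])/2
v=P-[*q[:2],0]; print("ball",P,"gap",np.linalg.norm(o1+d1*t[0]-o2-d2*t[1]),"in mould",v@mx,v@np.cross(Z,mx),P[2])
g=L+.176*lz
for s in(1,-1):
    print(s)
    for nm,x,z,y in(("k0",knob,-Z,mx),("k1",knob,-Z,rz(mx,-.7)),("k2",knob,-Z,rz(mx,-1.4)),("rib",rib,-Z,mx),("ribup",rib+.2*Z,-Z,mx),("fin",g,-lz,lx)):
        j=manip.ik(x+.008*np.array(z),rv(z,s*np.array(y))); print(nm,None if j is None else j.round(2))
im=cv2.imread("pics/scene0.png")[190:300,180:340]; cv2.imwrite("pics/sc.png",cv2.resize(im,None,fx=4,fy=4,interpolation=2))
E
```

```text
[ 0.61963785 -0.24224838  0.082     ] [ 0.59306682 -0.15626012  0.074     ]
ball [ 0.60473261 -0.28326075  0.03980095] gap 0.005737402175733197 in mould -0.026349062816935803 -0.08978372070221381 0.03980094641345297
1
k0 [ 0.31  0.92 -0.01  1.55  0.01  0.68  0.59]
k1 [ 0.22  0.93  0.15  1.55 -0.2   0.68  0.07]
k2 [ 0.14  0.95  0.33  1.56 -0.42  0.71 -0.44]
rib [ 0.19  0.88 -0.01  1.72  0.01  0.54  0.47]
ribup [ 0.18  0.62 -0.    1.55  0.    0.97  0.48]
fin [-0.35  0.46  0.02  2.09 -0.09  0.24  0.12]
-1
k0 [-0.09  1.11  0.87  1.57 -0.99  0.96 -1.73]
k1 [ 0.59  0.97 -0.56  1.53  0.64  0.83  2.52]
k2 [ 0.5   0.94 -0.39  1.53  0.47  0.76  1.96]
rib [ 0.77  1.21 -1.26  1.69  1.23  1.24  2.64]
ribup [-0.37  0.97  1.3   1.58 -0.95  1.35 -1.78]
fin [ 0.07  0.51 -0.62  2.07  0.85  0.41  2.33]
```

View pics/sc.png

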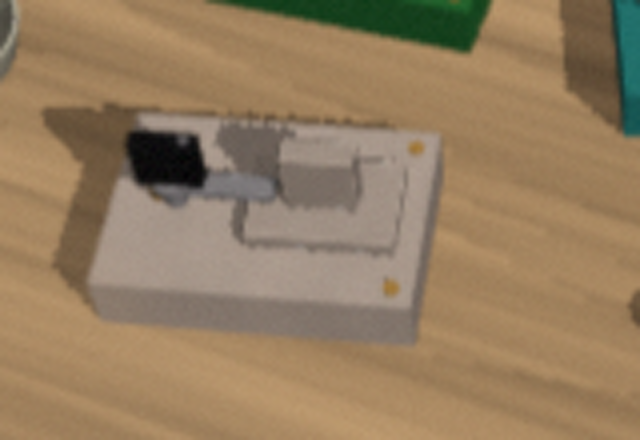

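The ball lies flat at mould level, about z = 0.04, so it is out of the way. Next I'll grip the knob and turn it with joint 7.

```bash
python3 - <<'E'
from plan import *
o=rv(-Z,mx)
manip.move_ptp([*knob[:2],.17],o)
print(manip.move_linear([*knob[:2],.076],.08,contact_N=8), manip.read_ee_pos())
manip.close_gripper(40); print("open",manip.read_opening()*88, manip.read_finger_force(), manip.read_wrist_force())
j=np.array(manip.read_joints())
for k in range(1,8):
    t=j.copy(); t[6]-=.2*k; manip.move_j(t)
    print(k,np.array(manip.read_torque()).round(3)[2],np.array(manip.read_wrist_force()).round(1))
print(manip.read_ee_pos(),manip.read_t(),manip.read_opening()*88)
p,T=pose("wrist"); cv2.imwrite("pics/turn.png",manip.snapshot("wrist"))
E
```

```text
False [ 0.62012464 -0.24242534  0.07664929]
open 12.465394329964555 39.99714195728302 [-2.78519008 -1.11363072  1.7737171 ]
1 0.052 [-1.   0.2  0.5]
2 0.075 [0.1 0.5 0.4]
3 -0.015 [-0.6 -0.6 -0.5]
4 -0.059 [ 0.9 -0.4 -0.6]
5 -0.117 [ 1.3 -2.  -1.8]
6 -0.138 [ 2.7 -1.2 -2.4]
7 -0.055 [ 3.1 -1.3 -3.9]
[ 0.61941103 -0.24289146  0.07604594] 9.4083 12.842418753383486
```

View pics/turn.png

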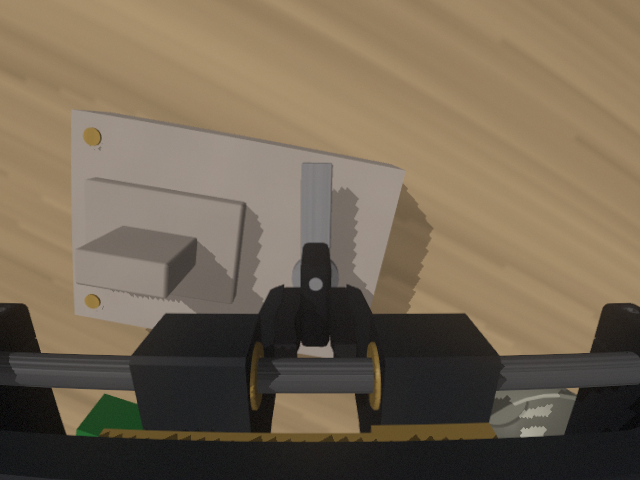

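The latch is open: the tongue points straight up in the image, clear of the insert. The rib's top face has corners at about (78,248), (122,227), (197,240) and (168,266). I'll use these to check the rib position, then release the knob, lift and grip the rib.

```bash
python3 - <<'E'
from plan import *
p,T=pose("wrist")
W=np.array([onz(p,T,u,.096) for u in((78,248),(122,227),(197,240),(168,266))])
c=W.mean(0); e=W[2]-W[1]; print("rib meas",c,rib,np.linalg.norm(np.diff(W,axis=0),axis=1),np.degrees(np.arctan2(e[1],e[0])))
manip.gripper_open()
x=np.array(manip.read_ee_pos())
print(np.array(manip.read_wrist_force()).round(1)); manip.move_linear([x[0],x[1],.19],.15)
o=rv(-Z,mx)
manip.move_ptp([*rib[:2],.17],o); manip.wait(.1)
S2=pose("wrist"); im=manip.snapshot("wrist")
for b,col in((box(.062,.09,.052,0,.035),(255,0,0)),(box(.018,.044,.096,0,.035),(0,255,255)),(box(.016,.062,.06,.031,-.055)[:0] or box(.13,.19,.04),(0,0,255))):
    cv2.polylines(im,[proj(*S2,place(q,b)).astype(int).reshape(-1,1,2)],True,col,1)
cv2.imwrite("pics/rib.png",im); print(manip.read_t())
E
```

```text
rib meas [ 0.60991638 -0.160937    0.096     ] [ 0.59306682 -0.15626012  0.074     ] [0.02419243 0.03316367 0.01882628] -73.00014596002949
[-0.2 -0.  -0. ]
12.6083
```

View pics/rib.png

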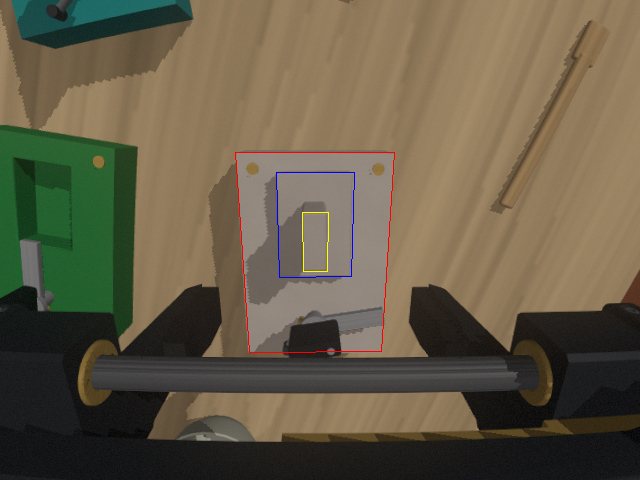

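The model overlays match the mould and rib, and the latch has stayed open. My corner picks in the previous picture mixed a side face with the top face, so I'm ignoring that number. Next I'll grasp, lift and present.

```bash
python3 - <<'E'
from plan import *
print(manip.move_linear([*rib[:2],.069],.08,contact_N=8), manip.read_ee_pos())
manip.close_gripper(40); print("open",manip.read_opening()*88, manip.read_finger_force(), np.array(manip.read_wrist_force()).round(1))
manip.move_linear([*rib[:2],.12],.05); manip.move_linear([*rib[:2],.24],.15); print(np.array(manip.read_wrist_force()).round(1),manip.read_opening()*88)
# grasp was 3 mm above rib centre
g=lambda d:L+(d+.056+.003-.008)*lz
o=rv(-lz,lx)
manip.move_ptp(g(.20),o); manip.move_linear(g(.12),.06); manip.wait(.5)
x=np.array(manip.read_ee_pos());Rm=R.from_rotvec(manip.read_ee_rot()).as_matrix()
print(x-g(.12),np.degrees(np.arccos(Rm[:,2]@-lz)),manip.read_opening()*88,manip.read_finger_force(),manip.read_t())
cv2.imwrite("pics/fin_s.png",cv2.resize(manip.snapshot("scene")[120:340,180:480],None,fx=2.5,fy=2.5))
cv2.imwrite("pics/fin_w.png",manip.snapshot("wrist"))
E
```

```text
False [ 0.59351863 -0.15631674  0.06956595]
open 17.63888127935723 39.99973118305206 [-0.8 -0.8 -0.2]
[ 0.1  0.1 -2. ] 17.402077443874646
[3.56102889e-05 7.54218834e-06 2.04127350e-05] 0.005071341581122115 17.33619087578757 39.999897480010986 20.3833
```

View pics/fin_s.png

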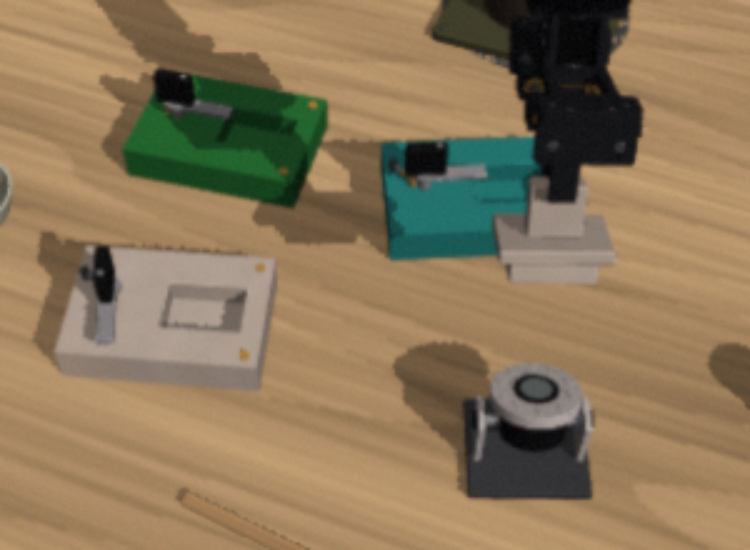

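View pics/fin_w.png

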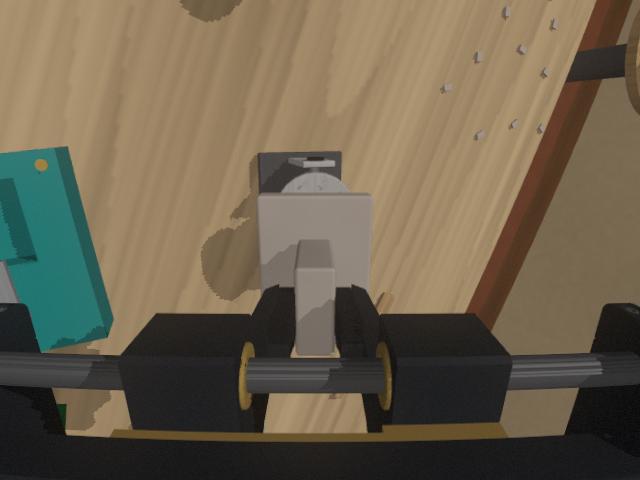

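The insert hangs square in the gripper, and in the wrist view it lines up with the ring and plate, with both centred near column 315. The scene view shows the latch still open and the mould empty, so I'm handing in.

```bash
python3 -c "
from bench import manip
manip.wait(.3); print(manip.close_job())"
```

```text
the job is handed in; nothing more can be done
None
```

I turned the latch open, drew the insert out and handed the job in at about 21 s. The gripper is holding the insert at its planned pose, square and centred, 12 cm from the lens; no verdict came back.

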